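# Tuck the dust cover under the parts bin's lip

### The job

Close the yellow lipped parts bin with the larger of the two grey dust covers: tuck a short edge of the cover under the bin's lip, then lower the other end until the cover lies flat and fully home inside the rim. Do not force it, and set it down rather than letting it drop; then let go, and leave the smaller cover where it lies.

Things in the scene. Friction and masses are not known exactly. Their poses are not given: they have to be found in the camera images.
- bin: Yellow bin of brass fittings, fixed, the one with a lip; 254 (x) by 154 mm (y). Origin: centre of the underside, z up. 100 mm above it a flat ledge, the cover's seat, 25 mm wide, runs all round inside the rim, in a recess 244 (x) by 144 mm (y), centred. Side walls rise 12 mm above the seat, the +x end wall 22 mm; the lip is at the -x end, towards the robot.
- bin_lip (a point): Middle of the lip's free edge, on its underside: in the bin's frame x -86, y 0, z +126 mm. The lip is a flat overhang 6 mm thick across the bin's width, 26 mm clear above the seat, covering x -122 to -86 of the recess. The opening left is shorter than the cover, which goes in only tilted, its end at -x low and first, under the lip. Axes as the bin's.
- cover: The larger grey plastic cover, loose, flat on the bench: a plate 220 (x) by 120 (y) by 6 mm thick, 0.19 to 0.34 kg. In the middle of its top stands a straight grip rib 14 mm thick (along x), 70 mm long (along y), 36 mm high above the plate. Origin: centre of the underside, z up (rib's side). Its two ends are alike.
- small_cover: The smaller grey plastic cover, for another bin, loose, flat on the bench: a plate 150 (x) by 90 (y) by 6 mm thick with the same rib. Too small for this bin; it stays where it is. Origin: centre of the underside, z up.

How it is judged:
By the outcome, as a careful person would: the job done as asked, in the order asked, and still so for the second after the job is handed in, with the robot touching nothing.
It also fails if it takes over 48 s, if anything falls off the work surface, if the arm or the gripper's body presses on something with over 40 N, if the wrist force passes 120 N, or if a joint passes its speed limit or range.

### The arm

A 6-joint arm with a two-finger parallel gripper is mounted at the origin on the work surface. World frame = base frame: x ahead of the robot, y to its left, z up, the work surface at z = 0. Lengths are in m, angles in rad, forces in N, time in s.
With the tool pointing down it reaches from about 0.4 to 0.825 m from the base axis. Payload 7 kg.
Tool frame: the origin (TCP) lies on the centre line of the jaws, within the pads' length; the fingertips stand 22 mm ahead of it and the grasp point (between the pads) lies 3 mm ahead of it (arm.tcp_to_tips is the distance from the TCP to the fingertips, in m); z points along the fingers, y is the line along which they close (so a half turn about z gives the same grasp; the last joint's range is limited). The gripper opens to 88 mm and grips with 3 to 60 N. Pads are 19 mm wide; open, the fingers measure 130 mm over their backs; the gripper's body (78 mm by 193 mm) begins 47 mm behind the grasp point.
Start: joints at [-0.849, 0.359, 0.012, 0, -1.224, -0.288], TCP at [0.284, -0.612, 0.249] pointing down, gripper open.
Joint ranges: [-3.07, 3.07], [-1.43, 2.12], [-1.02, 1.25], [-3.03, 1.67], [-3.05, -0], [-3.03, 3.03]. Speed limits (rad/s): [2.39, 2.39, 3.01, 3.14, 3.14, 3.14].

### API

Orientations are given as [roll, pitch, yaw] about the fixed x, y, z axes, in that order (R = Rz(yaw) Ry(pitch) Rx(roll)).
In Python, from station import arm gives the robot as it stands.
- The arm moves only by the tool jog_arm, never from a script. Its argument "targets" is a list of rows, each an object of numbers: "dx", "dy", "dz": the shift along the tool's x, y, z in mm; "rx", "ry", "rz": the turn, a rotation vector about the tool's x, y, z in rad; "gripper": the closure, from 0 (fully open) to 1 (shut). In form: [{"dx": .., "dy": .., "dz": .., "rx": .., "ry": .., "rz": .., "gripper": ..}, ...]. A call has exactly 8 rows; each row is the pose to reach, as a shift and turn from the pose commanded when the call began, along the tool's axes at that moment; what a row does not reach only later rows make up. A row lasts 1/12 s, in which the tool goes at most 41.7 mm and 7.16 degrees, less where a joint would pass 70% of its speed; a pose out of reach is approached as far as the arm can. A call with a gripper value outside its range is refused whole. The fingers move at their own pace and stop on an object; "force" is the grip in N (left out, the last holds). Time passes only in rows, so rows that repeat a pose let the fingers close, or fill a call up. It gives the time, the measured TCP pose, the force, the opening and the grip force at its end, in the units of the state.
- arm.get_state(): the state, without advancing time (a new reading comes with each control period).
- arm.grab_frame(name): name is "scene" or "top"; returns a dict with "frame" (400x640x3 uint8, red, green, blue), "z_map" (400x640 float32, m along the optical axis (not along the pixel's ray), 0 where there is no reading), "fx", "fy", "cx", "cy" (pixels), "distortion" ([k1, k2, p1, p2, k3] as OpenCV has them; the pictures are not rectified), "view" (4x4, takes a point from world to camera coordinates). Camera axes: x right, y down, z forward; pixel columns grow to the right and rows downward; lengths in m; the calibration is good to about 2 mm. A picture is of the moment at which its call begins.
- arm.job_done(): hands the job in; it is judged then, once.
The state is a dict: "t": time; "q": joint angles; "qd": joint speeds; "joint_efforts": joint torques, N m; "eef_pos": TCP position; "ee_rot": TCP orientation; "force": force on the tool from outside, world axes, zero at the start; "moment": the same for the moment, N m; "width": finger opening in m; "gripper_force": force on a finger pad.
Only numpy, scipy, OpenCV 4.12 (cv2) and the standard library are available. Lean on these libraries where they do the work, as an engineer would, in place of code of your own. Each camera call takes 0.05 s, during which the arm holds its last target. There are 200 camera calls.

## Working session

There is one attempt and no reset: what is moved stays moved. The work goes in short steps, Python scripts to look and compute and a tool call to move; the robot and the scene stay as the last step left them, time stands still between calls to the robot, and variables do not carry over. Pictures are saved under pics/ and viewed, at most 10 in all, crops included, and the job is handed in when it is done.

Besides the shell and the picture viewer there is one more tool, called after ">>>" as name(argument=value, ...), one argument or row to a line, values as JSON. jog_arm: Moves the arm, as the interface text tells. Its arguments: {"type":"object","properties":{"targets":{"type":"array","items":{"type":"object","properties":{"dx":{"type":"number"},"dy":{"type":"number"},"dz":{"type":"number"},"rx":{"type":"number"},"ry":{"type":"number"},"rz":{"type":"number"},"gripper":{"type":"number"}}}},"force":{"type":"number"}},"required":["targets"]}

```bash
mkdir -p pics; ls; cat > h.py <<'E'
import numpy as np,cv2
from station import arm
from scipy.spatial.transform import Rotation as R
def grab(n):
    f=arm.grab_frame(n); K=np.array([[f['fx'],0,f['cx']],[0,f['fy'],f['cy']],[0,0,1]]);return f,K
def cloud(f,K):
    v,u=np.mgrid[0:400,0:640]; p=np.stack([u,v],-1).reshape(-1,1,2).astype(np.float64)
    n=cv2.undistortPoints(p,K,np.array(f['distortion'])).reshape(400,640,2)
    z=f['z_map'].astype(float); P=np.dstack([n[...,0]*z,n[...,1]*z,z])
    V=np.array(f['view']); W=(P-V[:3,3])@V[:3,:3]; W[z==0]=np.nan; return W
E
python3 - <<'E'
from h import *
for n in('top','scene'):
    f,K=grab(n); cv2.imwrite(f'pics/{n}0.png',f['frame'][...,::-1]); np.save(n+'.npy',cloud(f,K))
print(arm.get_state())
E
```

```text
pics
{'t': 0.1, 'q': array([-8.48893630e-01,  3.59318765e-01,  1.11180442e-02, -2.57966032e-04,
       -1.22410264e+00, -2.88084578e-01]), 'qd': array([-4.51926379e-05, -6.48384144e-04,  2.42853929e-03,  9.99973229e-04,
        3.21691344e-04, -1.16656272e-03]), 'joint_efforts': array([-1.77980011e-03, -5.84163022e+01,  2.93750113e+01,  7.01537043e+00,
        1.02101124e-02, -2.93315554e-05]), 'eef_pos': array([ 0.28350379, -0.61211982,  0.24770908]), 'ee_rot': array([ 3.14007882e+00, -1.95682606e-04, -2.70786222e+00]), 'force': array([-0.22784049,  0.4763885 ,  0.24073046]), 'moment': array([ 0.03950239,  0.05088304, -0.01949121]), 'gripper_force': 0.0, 'width': 0.08783938730518188}
```

View pics/top0.png

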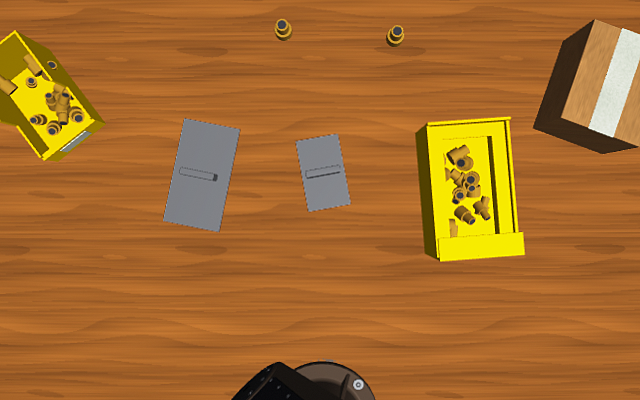

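View pics/scene0.png

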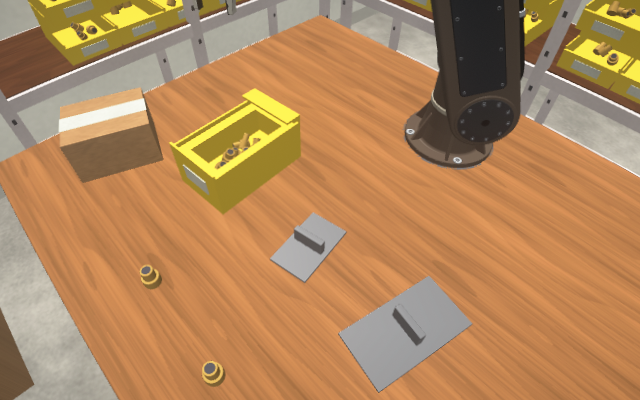

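The top view shows the large cover at about (201,176), the small cover at (323,172), and the lipped bin at (470,190) with its lip at rows 233–260. The scene view agrees.

```bash
python3 - <<'E'
from h import *
W=np.load('top.npy'); im=cv2.imread('pics/top0.png').astype(int)
grey=(im.max(-1)-im.min(-1)<20)&(im.max(-1)>60)
m=np.zeros((400,640),bool);m[105:245,150:250]=1
s=grey&m&(W[...,2]>-.004)&(W[...,2]<.014)
r=cv2.minAreaRect((W[s][:,:2]*1000).astype(np.float32));print('cover',r,np.nanmedian(W[s][:,2]))
print('box',cv2.boxPoints(r))
s=m&(W[...,2]>.034)&(W[...,2]<.06)
print('rib',cv2.minAreaRect((W[s][:,:2]*1000).astype(np.float32)),np.median(W[s][:,2]))
b=np.zeros((400,640),bool);b[105:270,405:530]=1
z=W[...,2]; h,e=np.histogram(z[b&~np.isnan(z)],bins=np.arange(0,.15,.002))
print([(round(a,3),n) for a,n in zip(e,h) if n>60])
for lo,hi in((.128,.140),(.107,.117),(.117,.127),(.107,.14)):
    s=b&(z>lo)&(z<hi); 
    if s.sum()>20:
        r=cv2.minAreaRect((W[s][:,:2]*1000).astype(np.float32));print(lo,hi,s.sum(),r,np.median(z[s]));print(cv2.boxPoints(r).round(1).tolist())
E
```

```text
cover ((506.17547607421875, 250.7622528076172), (120.65699005126953, 219.18557739257812), 78.5794906616211) 0.006646522355607471
box [[386.80707 213.32852]
 [601.65283 169.92798]
 [625.5439  288.19598]
 [410.69812 331.59653]]
rib ((505.3121032714844, 250.74615478515625), (71.29206848144531, 13.824300765991211), 78.5780258178711) 0.04246711234249297
[(np.float64(0.0), np.int64(3307)), (np.float64(0.002), np.int64(2039)), (np.float64(0.004), np.int64(1235)), (np.float64(0.006), np.int64(994)), (np.float64(0.008), np.int64(313)), (np.float64(0.01), np.int64(82)), (np.float64(0.012), np.int64(66)), (np.float64(0.016), np.int64(78)), (np.float64(0.018), np.int64(73)), (np.float64(0.02), np.int64(75)), (np.float64(0.022), np.int64(89)), (np.float64(0.024), np.int64(102)), (np.float64(0.026), np.int64(100)), (np.float64(0.028), np.int64(125)), (np.float64(0.03), np.int64(135)), (np.float64(0.032), np.int64(169)), (np.float64(0.034), np.int64(213)), (np.float64(0.036), np.int64(214)), (np.float64(0.038), np.int64(142)), (np.float64(0.04), np.int64(155)), (np.float64(0.042), np.int64(155)), (
[... 1258 characters left out ...]
1562], [354.20001220703125, -371.5], [604.2999877929688, -352.3999938964844], [592.2999877929688, -195.5]]
0.117 0.127 285 ((474.4072570800781, -283.22216796875), (251.5541229248047, 155.6746826171875), 4.322329521179199) 0.12273746998336905
[[343.1000061035156, -215.10000610351562], [354.8999938964844, -370.29998779296875], [605.7000122070312, -351.3999938964844], [594.0, -196.10000610351562]]
0.107 0.14 3183 ((473.37506103515625, -283.2135009765625), (253.4969024658203, 157.4869842529297), 4.08010196685791) 0.131682154613398
[[341.29998779296875, -213.6999969482422], [352.6000061035156, -370.79998779296875], [605.4000244140625, -352.70001220703125], [594.2000122070312, -195.6999969482422]]
```

```bash
cat >> h.py <<'E'
COV=np.array([505.8,250.8]);CA=np.radians(-11.4)
BIN=np.array([473.5,-283.2]);BA=np.radians(4.2)
def go(p,yaw,tilt=0):
    """p mm world TCP target; yaw of cover/bin x axis; tilt: +x end up"""
    s=arm.get_state(); R0=R.from_euler('xyz',s['ee_rot']); x=s['eef_pos']*1000
    Rt=R.from_euler('xyz',[np.pi,0,yaw-np.pi/2])*R.from_euler('x',tilt)
    print('t',round(s['t'],2),'pos',x.round(1),'F',s['force'].round(1),'w',round(s['width'],4))
    print('d',R0.inv().apply(np.array(p)-x).round(1),'rot',(R0.inv()*Rt).as_rotvec().round(3))
def binp(xe,ze,tilt,h):
    """TCP when cover's low -x underside edge is at bin x=xe, height ze over seat; h: TCP over cover underside"""
    c,s=np.cos(tilt),np.sin(tilt); lx,lz=xe+110*c-h*s, 100+ze+110*s+h*c
    return [BIN[0]+lx*np.cos(BA),BIN[1]+lx*np.sin(BA),lz]
E
python3 -c "
from h import *
go([*COV,150],CA)"
```

```text
t 0.1 pos [ 283.5 -612.1  247.7] F [-0.2  0.5  0.2] w 0.0878
d [-564.4  689.4   98.6] rot [ 0.001  0.001 -0.938]
```

>>> jog_arm(
  targets=[
    {"dx": -34,"dy": 41,"dz": 0,"rz": -0.1,"gripper": 0},
    {"dx": -68,"dy": 82,"dz": 0,"rz": -0.2,"gripper": 0},
    {"dx": -102,"dy": 123,"dz": 0,"rz": -0.3,"gripper": 0},
    {"dx": -136,"dy": 164,"dz": 0,"rz": -0.4,"gripper": 0},
    {"dx": -170,"dy": 205,"dz": 0,"rz": -0.5,"gripper": 0},
    {"dx": -200,"dy": 246,"dz": 0,"rz": -0.6,"gripper": 0},
    {"dx": -235,"dy": 287,"dz": 0,"rz": -0.7,"gripper": 0},
    {"dx": -268,"dy": 328,"dz": 0,"rz": -0.8,"gripper": 0},
  ],
)

```text
invalid input at $.targets[0]: expected keys dx, dy, dz, rx, ry, rz, gripper
```

```bash
python3 -c "
from h import *
go([*COV,150],CA)"
```

```text
t 0.1 pos [ 283.5 -612.1  247.7] F [-0.2  0.5  0.2] w 0.0878
d [-564.4  689.4   98.6] rot [ 0.001  0.001 -0.938]
```

All keys are required; since steps are capped anyway, I repeat the target.

>>> jog_arm(
  targets=[
    {"dx": -34,"dy": 41,"dz": 0,"rx": 0,"ry": 0,"rz": -0.1,"gripper": 0},
    {"dx": -68,"dy": 82,"dz": 0,"rx": 0,"ry": 0,"rz": -0.2,"gripper": 0},
    {"dx": -102,"dy": 123,"dz": 0,"rx": 0,"ry": 0,"rz": -0.3,"gripper": 0},
    {"dx": -136,"dy": 164,"dz": 0,"rx": 0,"ry": 0,"rz": -0.4,"gripper": 0},
    {"dx": -170,"dy": 205,"dz": 0,"rx": 0,"ry": 0,"rz": -0.5,"gripper": 0},
    {"dx": -200,"dy": 246,"dz": 0,"rx": 0,"ry": 0,"rz": -0.6,"gripper": 0},
    {"dx": -235,"dy": 287,"dz": 0,"rx": 0,"ry": 0,"rz": -0.7,"gripper": 0},
    {"dx": -268,"dy": 328,"dz": 0,"rx": 0,"ry": 0,"rz": -0.8,"gripper": 0},
  ],
)

```text
t: 0.77
eef_pos: [0.3666, -0.2878, 0.2484]
ee_rot: [3.141, 0.0, -1.903]
force: [1.0, 0.9, -0.7]
width: 0.0876
gripper_force: 0.0
```

```bash
python3 -c "
from h import *
go([*COV,150],CA)"
```

```text
t 0.77 pos [ 366.6 -287.8  248.4] F [ 1.   0.9 -0.7] w 0.0876
d [-554.5   44.2   98.4] rot [ 0.     0.    -0.133]
```

>>> jog_arm(
  targets=[
    {"dx": -550,"dy": 42,"dz": 60,"rx": 0,"ry": 0,"rz": -0.133,"gripper": 0},
    {"dx": -550,"dy": 42,"dz": 60,"rx": 0,"ry": 0,"rz": -0.133,"gripper": 0},
    {"dx": -550,"dy": 42,"dz": 60,"rx": 0,"ry": 0,"rz": -0.133,"gripper": 0},
    {"dx": -550,"dy": 42,"dz": 60,"rx": 0,"ry": 0,"rz": -0.133,"gripper": 0},
    {"dx": -550,"dy": 42,"dz": 60,"rx": 0,"ry": 0,"rz": -0.133,"gripper": 0},
    {"dx": -550,"dy": 42,"dz": 60,"rx": 0,"ry": 0,"rz": -0.133,"gripper": 0},
    {"dx": -550,"dy": 42,"dz": 60,"rx": 0,"ry": 0,"rz": -0.133,"gripper": 0},
    {"dx": -550,"dy": 42,"dz": 60,"rx": 0,"ry": 0,"rz": -0.133,"gripper": 0},
  ],
)

```text
t: 1.43
eef_pos: [0.4521, 0.0326, 0.2125]
ee_rot: [-3.141, 0.0, -1.774]
force: [2.5, -0.7, -0.1]
width: 0.0879
gripper_force: 0.0
```

```bash
python3 -c "
from h import *
go([*COV,100],CA)"
```

```text
t 1.43 pos [452.1  32.6 212.5] F [ 2.5 -0.7 -0.1] w 0.0879
d [-224.5   -8.4  112.6] rot [-0.     0.    -0.005]
```

>>> jog_arm(
  targets=[
    {"dx": -40,"dy": -2,"dz": 10,"rx": 0,"ry": 0,"rz": -0.005,"gripper": 0},
    {"dx": -80,"dy": -4,"dz": 20,"rx": 0,"ry": 0,"rz": -0.005,"gripper": 0},
    {"dx": -120,"dy": -6,"dz": 40,"rx": 0,"ry": 0,"rz": -0.005,"gripper": 0},
    {"dx": -155,"dy": -8,"dz": 60,"rx": 0,"ry": 0,"rz": -0.005,"gripper": 0},
    {"dx": -185,"dy": -8,"dz": 80,"rx": 0,"ry": 0,"rz": -0.005,"gripper": 0},
    {"dx": -206,"dy": -8,"dz": 95,"rx": 0,"ry": 0,"rz": -0.005,"gripper": 0},
    {"dx": -208,"dy": -8,"dz": 100,"rx": 0,"ry": 0,"rz": -0.005,"gripper": 0},
    {"dx": -208,"dy": -8,"dz": 100,"rx": 0,"ry": 0,"rz": -0.005,"gripper": 0},
  ],
)

```text
t: 2.1
eef_pos: [0.5014, 0.233, 0.1102]
ee_rot: [3.139, -0.003, -1.768]
force: [-0.3, -0.5, -0.4]
width: 0.0875
gripper_force: 0.0
```

```bash
python3 -c "
from h import *
f,K=grab('scene'); cv2.imwrite('pics/s1.png',cv2.resize(f['frame'][200:400,290:560,::-1],None,fx=2.8,fy=2.8))
go([*COV,32],CA)"
```

```text
t 2.15 pos [501.6 232.3 111.4] F [-0.3  0.3  0.6] w 0.0876
d [-19.1  -0.6  79.3] rot [ 0.002 -0.002  0.001]
```

View pics/s1.png

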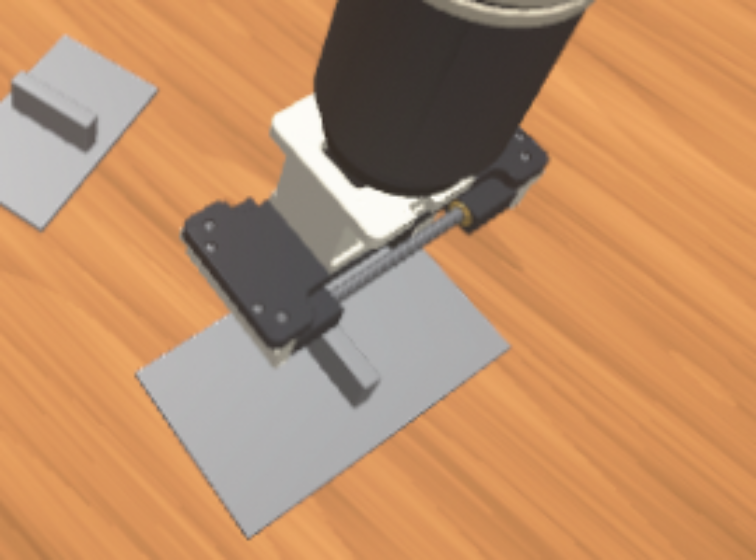

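The crop shows the open gripper over the large cover, with the rib (end at about (360,385)) lined up between the fingers. I'm going down and closing.

>>> jog_arm(
  force=30,
  targets=[
    {"dx": -12,"dy": 0,"dz": 10,"rx": 0,"ry": 0,"rz": 0,"gripper": 0},
    {"dx": -19,"dy": -0.6,"dz": 30,"rx": 0,"ry": 0,"rz": 0,"gripper": 0},
    {"dx": -19,"dy": -0.6,"dz": 50,"rx": 0,"ry": 0,"rz": 0,"gripper": 0},
    {"dx": -19,"dy": -0.6,"dz": 65,"rx": 0,"ry": 0,"rz": 0,"gripper": 0},
    {"dx": -19,"dy": -0.6,"dz": 74,"rx": 0,"ry": 0,"rz": 0,"gripper": 0},
    {"dx": -19,"dy": -0.6,"dz": 78,"rx": 0,"ry": 0,"rz": 0,"gripper": 0},
    {"dx": -19,"dy": -0.6,"dz": 78,"rx": 0,"ry": 0,"rz": 0,"gripper": 0},
    {"dx": -19,"dy": -0.6,"dz": 78,"rx": 0,"ry": 0,"rz": 0,"gripper": 0},
  ],
)

```text
t: 2.82
eef_pos: [0.5072, 0.2511, 0.0353]
ee_rot: [-3.141, 0.001, -1.77]
force: [-0.2, -1.3, -0.2]
width: 0.0876
gripper_force: 0.0
```

>>> jog_arm(
  force=30,
  targets=[
    {"dx": 0,"dy": 0,"dz": 0,"rx": 0,"ry": 0,"rz": 0,"gripper": 0.5},
    {"dx": 0,"dy": 0,"dz": 0,"rx": 0,"ry": 0,"rz": 0,"gripper": 0.7},
    {"dx": 0,"dy": 0,"dz": 0,"rx": 0,"ry": 0,"rz": 0,"gripper": 1},
    {"dx": 0,"dy": 0,"dz": 0,"rx": 0,"ry": 0,"rz": 0,"gripper": 1},
    {"dx": 0,"dy": 0,"dz": 0,"rx": 0,"ry": 0,"rz": 0,"gripper": 1},
    {"dx": 0,"dy": 0,"dz": 0,"rx": 0,"ry": 0,"rz": 0,"gripper": 1},
    {"dx": 0,"dy": 0,"dz": 0,"rx": 0,"ry": 0,"rz": 0,"gripper": 1},
    {"dx": 0,"dy": 0,"dz": 0,"rx": 0,"ry": 0,"rz": 0,"gripper": 1},
  ],
)

```text
t: 3.48
eef_pos: [0.5067, 0.251, 0.0345]
ee_rot: [3.142, -0.0, -1.77]
force: [-0.6, -0.1, 0.2]
width: 0.0398
gripper_force: 0.0
```

```bash
python3 -c "
from h import *
go([*COV,32],CA);print(arm.get_state()['gripper_force'])"
```

```text
t 3.48 pos [506.7 251.   34.5] F [-0.6 -0.1  0.2] w 0.0398
d [0.4 0.8 2.5] rot [ 0. -0.  0.]
0.0
```

>>> jog_arm(
  force=30,
  targets=[
    {"dx": 0,"dy": 0,"dz": 1.5,"rx": 0,"ry": 0,"rz": 0,"gripper": 1},
    {"dx": 0,"dy": 0,"dz": 1.5,"rx": 0,"ry": 0,"rz": 0,"gripper": 1},
    {"dx": 0,"dy": 0,"dz": 1.5,"rx": 0,"ry": 0,"rz": 0,"gripper": 1},
    {"dx": 0,"dy": 0,"dz": 1.5,"rx": 0,"ry": 0,"rz": 0,"gripper": 1},
    {"dx": 0,"dy": 0,"dz": 1.5,"rx": 0,"ry": 0,"rz": 0,"gripper": 1},
    {"dx": 0,"dy": 0,"dz": 1.5,"rx": 0,"ry": 0,"rz": 0,"gripper": 1},
    {"dx": 0,"dy": 0,"dz": 1.5,"rx": 0,"ry": 0,"rz": 0,"gripper": 1},
    {"dx": 0,"dy": 0,"dz": 1.5,"rx": 0,"ry": 0,"rz": 0,"gripper": 1},
  ],
)

```text
t: 4.15
eef_pos: [0.5065, 0.251, 0.0329]
ee_rot: [3.141, -0.0, -1.77]
force: [-1.4, 0.2, -0.9]
width: 0.0139
gripper_force: 30.0
```

```bash
python3 -c "
from h import *
go([*COV,32],CA)"
```

```text
t 4.15 pos [506.5 251.   32.9] F [-1.4  0.2 -0.9] w 0.0139
d [0.3 0.7 0.9] rot [ 0. -0. -0.]
```

Gripped (13.9 mm, 30 N). Now I lift.

>>> jog_arm(
  force=40,
  targets=[
    {"dx": 0,"dy": 0,"dz": -5,"rx": 0,"ry": 0,"rz": 0,"gripper": 1},
    {"dx": 0,"dy": 0,"dz": -18,"rx": 0,"ry": 0,"rz": 0,"gripper": 1},
    {"dx": 0,"dy": 0,"dz": -45,"rx": 0,"ry": 0,"rz": 0,"gripper": 1},
    {"dx": 0,"dy": 0,"dz": -80,"rx": 0,"ry": 0,"rz": 0,"gripper": 1},
    {"dx": 0,"dy": 0,"dz": -120,"rx": 0,"ry": 0,"rz": 0,"gripper": 1},
    {"dx": 0,"dy": 0,"dz": -160,"rx": 0,"ry": 0,"rz": 0,"gripper": 1},
    {"dx": 0,"dy": 0,"dz": -190,"rx": 0,"ry": 0,"rz": 0,"gripper": 1},
    {"dx": 0,"dy": 0,"dz": -205,"rx": 0,"ry": 0,"rz": 0,"gripper": 1},
  ],
)

```text
t: 4.82
eef_pos: [0.5079, 0.2517, 0.2433]
ee_rot: [-3.137, 0.005, -1.769]
force: [0.3, 1.1, -2.7]
width: 0.0136
gripper_force: 40.0
```

```bash
python3 -c "
from h import *
t=.28
p=binp(-60,90,t,33);print(p);go(p,BA,0)"
```

```text
[np.float64(509.9980814484221), np.float64(-280.5197484394902), np.float64(252.11395080630797)]
t 4.82 pos [507.9 251.7 243.3] F [ 0.3  1.1 -2.7] w 0.0136
d [ 521.3 -107.1  -10.9] rot [-0.005  0.004 -0.272]
```

>>> jog_arm(
  targets=[
    {"dx": 8,"dy": -2,"dz": 0,"rx": 0,"ry": 0,"rz": -0.01,"gripper": 1},
    {"dx": 25,"dy": -5,"dz": 0,"rx": 0,"ry": 0,"rz": -0.02,"gripper": 1},
    {"dx": 50,"dy": -10,"dz": 0,"rx": 0,"ry": 0,"rz": -0.04,"gripper": 1},
    {"dx": 80,"dy": -16,"dz": 0,"rx": 0,"ry": 0,"rz": -0.06,"gripper": 1},
    {"dx": 114,"dy": -23,"dz": 0,"rx": 0,"ry": 0,"rz": -0.08,"gripper": 1},
    {"dx": 150,"dy": -30,"dz": 0,"rx": 0,"ry": 0,"rz": -0.1,"gripper": 1},
    {"dx": 186,"dy": -38,"dz": 0,"rx": 0,"ry": 0,"rz": -0.12,"gripper": 1},
    {"dx": 222,"dy": -46,"dz": 0,"rx": 0,"ry": 0,"rz": -0.14,"gripper": 1},
  ],
)

```text
t: 5.48
eef_pos: [0.5064, 0.0222, 0.2368]
ee_rot: [3.14, -0.0, -1.628]
force: [0.3, -0.4, -2.5]
width: 0.0138
gripper_force: 40.0
```

```bash
python3 -c "
from h import *
p=binp(-60,90,.28,33);go(p,BA,0)"
```

```text
t 5.48 pos [506.4  22.2 236.8] F [ 0.3 -0.4 -2.5] w 0.0138
d [302.  -20.9 -15.2] rot [ 0.002 -0.    -0.131]
```

>>> jog_arm(
  targets=[
    {"dx": 36,"dy": -3,"dz": -3,"rx": 0,"ry": 0,"rz": -0.02,"gripper": 1},
    {"dx": 75,"dy": -6,"dz": -6,"rx": 0,"ry": 0,"rz": -0.04,"gripper": 1},
    {"dx": 115,"dy": -9,"dz": -10,"rx": 0,"ry": 0,"rz": -0.06,"gripper": 1},
    {"dx": 155,"dy": -11,"dz": -15,"rx": 0,"ry": 0,"rz": -0.08,"gripper": 1},
    {"dx": 195,"dy": -14,"dz": -15,"rx": 0,"ry": 0,"rz": -0.1,"gripper": 1},
    {"dx": 232,"dy": -16,"dz": -15,"rx": 0,"ry": 0,"rz": -0.12,"gripper": 1},
    {"dx": 265,"dy": -19,"dz": -15,"rx": 0,"ry": 0,"rz": -0.13,"gripper": 1},
    {"dx": 290,"dy": -20,"dz": -15,"rx": 0,"ry": 0,"rz": -0.13,"gripper": 1},
  ],
)

```text
t: 6.15
eef_pos: [0.5093, -0.269, 0.2513]
ee_rot: [3.139, 0.001, -1.5]
force: [0.5, -0.0, -2.9]
width: 0.0139
gripper_force: 40.0
```

```bash
python3 -c "
from h import *
p=binp(-60,80,.28,33);go(p,BA,.28)"
```

```text
t 6.15 pos [ 509.3 -269.   251.3] F [ 0.5 -0.  -2.9] w 0.0139
d [11.6  0.1  9.2] rot [ 0.282  0.    -0.003]
```

>>> jog_arm(
  targets=[
    {"dx": 4,"dy": 0,"dz": 1,"rx": 0.03,"ry": 0,"rz": 0,"gripper": 1},
    {"dx": 8,"dy": 0,"dz": 2,"rx": 0.08,"ry": 0,"rz": 0,"gripper": 1},
    {"dx": 11,"dy": 0,"dz": 4,"rx": 0.14,"ry": 0,"rz": -0.003,"gripper": 1},
    {"dx": 11,"dy": 0,"dz": 6,"rx": 0.2,"ry": 0,"rz": -0.003,"gripper": 1},
    {"dx": 11,"dy": 0,"dz": 8,"rx": 0.25,"ry": 0,"rz": -0.003,"gripper": 1},
    {"dx": 11,"dy": 0,"dz": 9,"rx": 0.28,"ry": 0,"rz": -0.003,"gripper": 1},
    {"dx": 11,"dy": 0,"dz": 9,"rx": 0.282,"ry": 0,"rz": -0.003,"gripper": 1},
    {"dx": 11,"dy": 0,"dz": 9,"rx": 0.282,"ry": 0,"rz": -0.003,"gripper": 1},
  ],
)

```text
t: 6.82
eef_pos: [0.5101, -0.2775, 0.243]
ee_rot: [-2.862, 0.0, -1.497]
force: [-0.4, -0.4, -2.1]
width: 0.0136
gripper_force: 40.0
```

```bash
cat > look.py <<'E'
from h import *
# measure held/placed cover in bin frame from both cameras
import sys
for n in ('top','scene'):
    f,K=grab(n); W=cloud(f,K); im=f['frame'].astype(int)
    g=(im.max(-1)-im.min(-1)<16)&(im.max(-1)>70)
    d=W*1000-np.array([*BIN,100]); c,s=np.cos(BA),np.sin(BA)
    B=np.dstack([c*d[...,0]+s*d[...,1],-s*d[...,0]+c*d[...,1],d[...,2]])
    m=g&(abs(B[...,0])<180)&(abs(B[...,1])<75)&(B[...,2]>-10)&(B[...,2]<180)
    P=B[m]
    if len(P)<50: continue
    # robust plane z=a x+b y+c
    rng=np.random.default_rng(0);best=0
    for _ in range(300):
        q=P[rng.choice(len(P),3,False)]; A=np.c_[q[:,:2],np.ones(3)]
        if abs(np.linalg.det(A))<50: continue
        k=np.linalg.solve(A,q[:,2]); i=abs(P@[-k[0],-k[1],1]-k[2])<2
        if abs(k[0])<.6 and abs(k[1])<.2 and i.sum()>best: best=i.sum();I=i
    Q=P[I]; k=np.linalg.lstsq(np.c_[Q[:,:2],np.ones(len(Q))],Q[:,2],rcond=None)[0]
    print(n,best,'plane top z=%.3f x %+.3f y %+.1f'%tuple(k),'x',np.percentile(Q[:,0],[.3,99.7]).round(1),'y',np.percentile(Q[:,1],[.3,99.7]).round(1))
    if len(sys.argv)>1: cv2.imwrite(f'pics/{n}_{sys.argv[1]}.png',f['frame'][...,::-1])
E
python3 look.py a; python3 -c "
from h import *
p=binp(-72,10,.28,33);go(p,BA,.28)"
```

```text
top 1407 plane top z=0.286 x -0.000 y +105.5 x [ 90.8 150.8] y [-55.   62.2]
scene 2571 plane top z=0.286 x +0.004 y +104.3 x [-56.2 151.2] y [-53.7  65.5]
t 6.92 pos [ 511.3 -277.4  243.5] F [ 0.2 -0.2 -2.7] w 0.0139
d [ 3.  32.8 64.9] rot [-0.    -0.     0.001]
```

The held cover measures as predicted (low edge at x≈-60 and z≈+80, tilt 0.28). Next I bring the low end down just ahead of the lip.

>>> jog_arm(
  targets=[
    {"dx": 1,"dy": 2,"dz": 4,"rx": 0,"ry": 0,"rz": 0,"gripper": 1},
    {"dx": 2,"dy": 6,"dz": 12,"rx": 0,"ry": 0,"rz": 0,"gripper": 1},
    {"dx": 3,"dy": 12,"dz": 24,"rx": 0,"ry": 0,"rz": 0,"gripper": 1},
    {"dx": 3,"dy": 18,"dz": 36,"rx": 0,"ry": 0,"rz": 0,"gripper": 1},
    {"dx": 3,"dy": 24,"dz": 48,"rx": 0,"ry": 0,"rz": 0,"gripper": 1},
    {"dx": 3,"dy": 29,"dz": 57,"rx": 0,"ry": 0,"rz": 0,"gripper": 1},
    {"dx": 3,"dy": 32,"dz": 63,"rx": 0,"ry": 0,"rz": 0,"gripper": 1},
    {"dx": 3,"dy": 33,"dz": 65,"rx": 0,"ry": 0,"rz": 0,"gripper": 1},
  ],
)

```text
t: 7.58
eef_pos: [0.4974, -0.2811, 0.1707]
ee_rot: [-2.862, 0.001, -1.497]
force: [0.3, -0.8, -3.2]
width: 0.0132
gripper_force: 40.0
```

```bash
python3 look.py b; python3 -c "
from h import *
p=binp(-111,4,.28,33);go(p,BA,.28)"
```

```text
top 1314 plane top z=0.285 x +0.004 y +36.9 x [ 64.9 137.6] y [-54.8  60.3]
scene 2356 plane top z=0.290 x -0.004 y +35.5 x [-70.4 137.8] y [-54.6  62.7]
t 7.68 pos [ 498.2 -281.4  172. ] F [ 0.7 -0.3 -2.2] w 0.0142
d [-0.  39.3 -5.2] rot [-0.001 -0.     0.001]
```

View pics/scene_b.png

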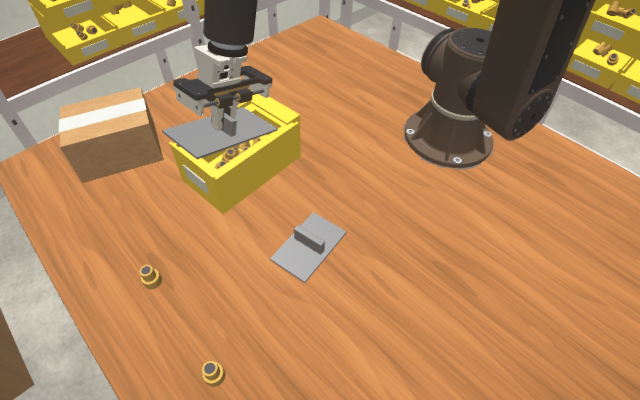

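The picture shows the tilted cover with its low end inside the rim, just ahead of the lip (~(262,122)), and its far end raised over the end wall (~(185,145)). Now I slide it under the lip.

>>> jog_arm(
  targets=[
    {"dx": 1,"dy": 2,"dz": 0,"rx": 0,"ry": 0,"rz": 0,"gripper": 1},
    {"dx": 2,"dy": 6,"dz": -0.5,"rx": 0,"ry": 0,"rz": 0,"gripper": 1},
    {"dx": 2.5,"dy": 12,"dz": -1,"rx": 0,"ry": 0,"rz": 0,"gripper": 1},
    {"dx": 2.5,"dy": 19,"dz": -2,"rx": 0,"ry": 0,"rz": 0,"gripper": 1},
    {"dx": 2.5,"dy": 26,"dz": -3,"rx": 0,"ry": 0,"rz": 0,"gripper": 1},
    {"dx": 2.5,"dy": 32,"dz": -4,"rx": 0,"ry": 0,"rz": 0,"gripper": 1},
    {"dx": 2.5,"dy": 37,"dz": -5,"rx": 0,"ry": 0,"rz": 0,"gripper": 1},
    {"dx": 2.5,"dy": 39,"dz": -5,"rx": 0,"ry": 0,"rz": 0,"gripper": 1},
  ],
)

```text
t: 8.35
eef_pos: [0.4586, -0.2868, 0.1664]
ee_rot: [-2.86, -0.0, -1.497]
force: [-0.5, 0.7, -2.2]
width: 0.0137
gripper_force: 40.0
```

```bash
python3 look.py c; python3 -c "
from h import *
BIN[1]-=2.5
for t in (.28,.2,.12,.05,0):
  z={.28:3,.2:3,.12:2,.05:1.5,0:1}[t];p=binp(-111,z,t,33);go(p,BA,t)"
```

```text
top 1695 plane top z=0.291 x +0.003 y +43.8 x [15.4 96.7] y [-59.4  58. ]
scene 2002 plane top z=0.292 x -0.007 y +42.2 x [-93.5  98.8] y [-56.9  59.8]
t 8.45 pos [ 459.2 -286.8  166.5] F [-0.2 -0.2 -2.3] w 0.014
d [-0.1  0.5  1.3] rot [-0.002 -0.     0.   ]
t 8.45 pos [ 459.2 -286.8  166.5] F [-0.2 -0.2 -2.3] w 0.014
d [-0.1 -1.8 10.2] rot [-0.082 -0.     0.   ]
t 8.45 pos [ 459.2 -286.8  166.5] F [-0.2 -0.2 -2.3] w 0.014
d [-0.1 -3.1 20.2] rot [-0.162 -0.     0.   ]
t 8.45 pos [ 459.2 -286.8  166.5] F [-0.2 -0.2 -2.3] w 0.014
d [-0.1 -3.7 28.7] rot [-0.232 -0.     0.   ]
t 8.45 pos [ 459.2 -286.8  166.5] F [-0.2 -0.2 -2.3] w 0.014
d [-0.1 -3.7 34.9] rot [-0.282 -0.     0.   ]
```

Tucked in freely, with no contact force. Now I lower the far end slowly, turning about the tucked edge.

>>> jog_arm(
  targets=[
    {"dx": 0,"dy": 0,"dz": 3,"rx": -0.02,"ry": 0,"rz": 0,"gripper": 1},
    {"dx": 0,"dy": -1,"dz": 6,"rx": -0.05,"ry": 0,"rz": 0,"gripper": 1},
    {"dx": 0,"dy": -1.8,"dz": 10,"rx": -0.082,"ry": 0,"rz": 0,"gripper": 1},
    {"dx": 0,"dy": -2.3,"dz": 14,"rx": -0.115,"ry": 0,"rz": 0,"gripper": 1},
    {"dx": 0,"dy": -2.8,"dz": 18,"rx": -0.145,"ry": 0,"rz": 0,"gripper": 1},
    {"dx": 0,"dy": -3.2,"dz": 21.5,"rx": -0.175,"ry": 0,"rz": 0,"gripper": 1},
    {"dx": 0,"dy": -3.4,"dz": 24.5,"rx": -0.2,"ry": 0,"rz": 0,"gripper": 1},
    {"dx": 0,"dy": -3.5,"dz": 26,"rx": -0.212,"ry": 0,"rz": 0,"gripper": 1},
  ],
)

```text
t: 9.12
eef_pos: [0.4707, -0.2857, 0.1414]
ee_rot: [-3.075, -0.0, -1.496]
force: [0.7, -0.2, -3.2]
width: 0.0135
gripper_force: 40.0
```

```bash
python3 look.py d; python3 -c "
from h import *
BIN[1]-=2.5
for t,z in ((.03,1.5),(0,2),(0,0)):
  p=binp(-111,z,t,33);go(p,BA,t)"
```

```text
top 649 plane top z=0.049 x +0.001 y +127.8 x [-100.5  -56.8] y [-40.9  34.8]
scene 2440 plane top z=0.067 x -0.004 y +13.8 x [-100.5  108.2] y [-58.9  59.8]
t 9.22 pos [ 470.6 -285.7  141.6] F [-0.7 -0.6 -2.5] w 0.0141
d [ 0.2 -0.6  3.9] rot [-0.038 -0.     0.001]
t 9.22 pos [ 470.6 -285.7  141.6] F [-0.7 -0.6 -2.5] w 0.0141
d [ 0.2 -1.5  6.7] rot [-0.068 -0.     0.001]
t 9.22 pos [ 470.6 -285.7  141.6] F [-0.7 -0.6 -2.5] w 0.0141
d [ 0.2 -1.3  8.7] rot [-0.068 -0.     0.001]
```

>>> jog_arm(
  targets=[
    {"dx": 0,"dy": -0.2,"dz": 1.3,"rx": -0.012,"ry": 0,"rz": 0,"gripper": 1},
    {"dx": 0,"dy": -0.4,"dz": 2.6,"rx": -0.025,"ry": 0,"rz": 0,"gripper": 1},
    {"dx": 0,"dy": -0.6,"dz": 3.9,"rx": -0.038,"ry": 0,"rz": 0,"gripper": 1},
    {"dx": 0,"dy": -1,"dz": 4.9,"rx": -0.048,"ry": 0,"rz": 0,"gripper": 1},
    {"dx": 0,"dy": -1.2,"dz": 5.8,"rx": -0.058,"ry": 0,"rz": 0,"gripper": 1},
    {"dx": 0,"dy": -1.4,"dz": 6.7,"rx": -0.068,"ry": 0,"rz": 0,"gripper": 1},
    {"dx": 0,"dy": -1.4,"dz": 7,"rx": -0.068,"ry": 0,"rz": 0,"gripper": 1},
    {"dx": 0,"dy": -1.4,"dz": 7,"rx": -0.068,"ry": 0,"rz": 0,"gripper": 1},
  ],
)

```text
t: 9.88
eef_pos: [0.4721, -0.2857, 0.1353]
ee_rot: [-3.14, -0.0, -1.497]
force: [-0.1, 0.7, -3.9]
width: 0.0139
gripper_force: 40.0
```

```bash
python3 look.py e; python3 -c "
from h import *
BIN[1]-=2.5
p=binp(-111,0,0,33);go(p,BA,0)"
```

```text
top 681 plane top z=0.010 x +0.014 y +123.5 x [-94.  -24.4] y [-41.   34.4]
scene 2460 plane top z=0.003 x -0.002 y +7.7 x [-100.   107.8] y [-59.4  59.6]
t 9.98 pos [ 472.  -285.8  135.4] F [ 0.8  0.  -2.7] w 0.0136
d [ 0.  -0.5  2.4] rot [-0.002 -0.     0.001]
```

>>> jog_arm(
  force=20,
  targets=[
    {"dx": 0,"dy": 0,"dz": 0.3,"rx": 0,"ry": 0,"rz": 0,"gripper": 1},
    {"dx": 0,"dy": 0,"dz": 0.6,"rx": 0,"ry": 0,"rz": 0,"gripper": 1},
    {"dx": 0,"dy": 0,"dz": 0.9,"rx": 0,"ry": 0,"rz": 0,"gripper": 1},
    {"dx": 0,"dy": 0,"dz": 1.2,"rx": 0,"ry": 0,"rz": 0,"gripper": 1},
    {"dx": 0,"dy": 0,"dz": 1.5,"rx": 0,"ry": 0,"rz": 0,"gripper": 1},
    {"dx": 0,"dy": 0,"dz": 1.8,"rx": 0,"ry": 0,"rz": 0,"gripper": 1},
    {"dx": 0,"dy": 0,"dz": 1.8,"rx": 0,"ry": 0,"rz": 0,"gripper": 1},
    {"dx": 0,"dy": 0,"dz": 1.8,"rx": 0,"ry": 0,"rz": 0,"gripper": 1},
  ],
)

```text
t: 10.65
eef_pos: [0.4721, -0.2858, 0.1336]
ee_rot: [-3.14, -0.0, -1.497]
force: [0.6, 0.0, -2.5]
width: 0.0138
gripper_force: 20.0
```

>>> jog_arm(
  force=20,
  targets=[
    {"dx": 0,"dy": 0,"dz": 0.2,"rx": 0,"ry": 0,"rz": 0,"gripper": 1},
    {"dx": 0,"dy": 0,"dz": 0.4,"rx": 0,"ry": 0,"rz": 0,"gripper": 1},
    {"dx": 0,"dy": 0,"dz": 0.6,"rx": 0,"ry": 0,"rz": 0,"gripper": 1},
    {"dx": 0,"dy": 0,"dz": 0.8,"rx": 0,"ry": 0,"rz": 0,"gripper": 1},
    {"dx": 0,"dy": 0,"dz": 1,"rx": 0,"ry": 0,"rz": 0,"gripper": 1},
    {"dx": 0,"dy": 0,"dz": 1,"rx": 0,"ry": 0,"rz": 0,"gripper": 1},
    {"dx": 0,"dy": 0,"dz": 1,"rx": 0,"ry": 0,"rz": 0,"gripper": 1},
    {"dx": 0,"dy": 0,"dz": 1,"rx": 0,"ry": 0,"rz": 0,"gripper": 1},
  ],
)

```text
t: 11.32
eef_pos: [0.4721, -0.2858, 0.1329]
ee_rot: [-3.139, -0.001, -1.497]
force: [-0.5, 1.7, 1.1]
width: 0.0137
gripper_force: 20.0
```

Contact: the force went from -2.5 to +1.1 N. I go a touch further to confirm it's seated all round.

>>> jog_arm(
  force=10,
  targets=[
    {"dx": 0,"dy": 0,"dz": 0.1,"rx": 0,"ry": 0,"rz": 0,"gripper": 1},
    {"dx": 0,"dy": 0,"dz": 0.2,"rx": 0,"ry": 0,"rz": 0,"gripper": 1},
    {"dx": 0,"dy": 0,"dz": 0.3,"rx": 0,"ry": 0,"rz": 0,"gripper": 1},
    {"dx": 0,"dy": 0,"dz": 0.3,"rx": 0,"ry": 0,"rz": 0,"gripper": 1},
    {"dx": 0,"dy": 0,"dz": 0.3,"rx": 0,"ry": 0,"rz": 0,"gripper": 1},
    {"dx": 0,"dy": 0,"dz": 0.3,"rx": 0,"ry": 0,"rz": 0,"gripper": 1},
    {"dx": 0,"dy": 0,"dz": 0.3,"rx": 0,"ry": 0,"rz": 0,"gripper": 1},
    {"dx": 0,"dy": 0,"dz": 0.3,"rx": 0,"ry": 0,"rz": 0,"gripper": 1},
  ],
)

```text
t: 11.98
eef_pos: [0.4722, -0.2859, 0.1329]
ee_rot: [-3.139, -0.001, -1.497]
force: [-2.3, 2.6, 4.8]
width: 0.0138
gripper_force: 10.0
```

```bash
python3 look.py f; python3 -c "
from h import *
s=arm.get_state();print(s['force'],s['moment'])"
```

```text
top 696 plane top z=0.009 x -0.004 y +120.8 x [-94.3 -24.4] y [-39.6  34.6]
scene 2422 plane top z=0.001 x +0.001 y +5.2 x [-101.6  107.7] y [-59.6  59.7]
[-2.2416156   2.77077013  5.28318934] [0.79689043 1.02674255 0.00565044]
```

View pics/scene_f.png

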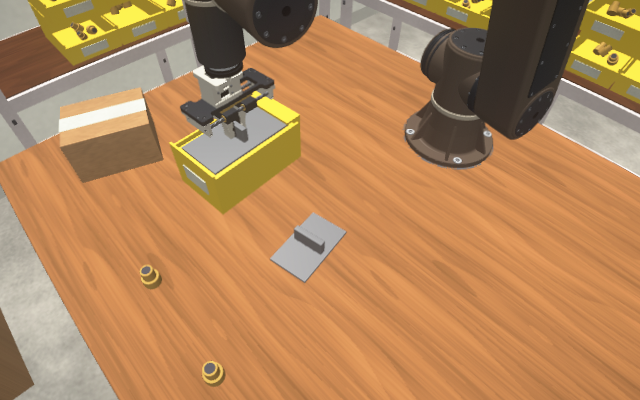

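The picture shows the cover flat inside the rim (about (235,135)), tucked under the lip, and the plane fit puts its top level 5–6 mm above the seat. Now I release and back off.

>>> jog_arm(
  force=10,
  targets=[
    {"dx": 0,"dy": 0,"dz": -0.3,"rx": 0,"ry": 0,"rz": 0,"gripper": 1},
    {"dx": 0,"dy": 0,"dz": -0.3,"rx": 0,"ry": 0,"rz": 0,"gripper": 0.8},
    {"dx": 0,"dy": 0,"dz": -0.3,"rx": 0,"ry": 0,"rz": 0,"gripper": 0.7},
    {"dx": 0,"dy": 0,"dz": -0.3,"rx": 0,"ry": 0,"rz": 0,"gripper": 0.6},
    {"dx": 0,"dy": 0,"dz": -0.3,"rx": 0,"ry": 0,"rz": 0,"gripper": 0.5},
    {"dx": 0,"dy": 0,"dz": -0.3,"rx": 0,"ry": 0,"rz": 0,"gripper": 0.5},
    {"dx": 0,"dy": 0,"dz": -0.3,"rx": 0,"ry": 0,"rz": 0,"gripper": 0.5},
    {"dx": 0,"dy": 0,"dz": -0.3,"rx": 0,"ry": 0,"rz": 0,"gripper": 0.5},
  ],
)

```text
t: 12.75
eef_pos: [0.4721, -0.2858, 0.1326]
ee_rot: [-3.14, -0.0, -1.497]
force: [-0.0, 0.3, 0.3]
width: 0.0433
gripper_force: 0.0
```

>>> jog_arm(
  targets=[
    {"dx": 0,"dy": 0,"dz": -5,"rx": 0,"ry": 0,"rz": 0,"gripper": 0.5},
    {"dx": 0,"dy": 0,"dz": -15,"rx": 0,"ry": 0,"rz": 0,"gripper": 0.5},
    {"dx": 0,"dy": 0,"dz": -35,"rx": 0,"ry": 0,"rz": 0,"gripper": 0.5},
    {"dx": 0,"dy": 0,"dz": -60,"rx": 0,"ry": 0,"rz": 0,"gripper": 0.5},
    {"dx": 0,"dy": 0,"dz": -85,"rx": 0,"ry": 0,"rz": 0,"gripper": 0.5},
    {"dx": 0,"dy": 0,"dz": -110,"rx": 0,"ry": 0,"rz": 0,"gripper": 0.5},
    {"dx": 0,"dy": 0,"dz": -120,"rx": 0,"ry": 0,"rz": 0,"gripper": 0.5},
    {"dx": 0,"dy": 0,"dz": -120,"rx": 0,"ry": 0,"rz": 0,"gripper": 0.5},
  ],
)

```text
t: 13.42
eef_pos: [0.4732, -0.2863, 0.2567]
ee_rot: [-3.134, -0.003, -1.496]
force: [0.7, -0.6, -0.6]
width: 0.044
gripper_force: 0.0
```

```bash
python3 look.py g
```

```text
scene 2740 plane top z=-0.001 x -0.003 y +5.2 x [-101.8  107.8] y [-59.4  59.5]
```

View pics/scene_g.png

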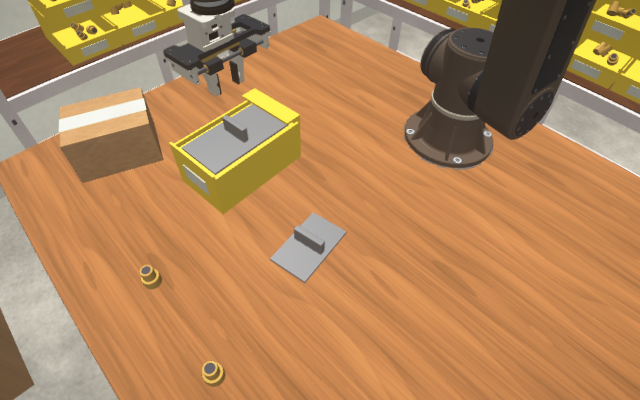

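The cover lies flat in the recess under the lip (rib at about (235,127)), the gripper is clear, and the small cover hasn't moved (~(308,245)).

```bash
python3 -c "
from station import arm
print(arm.job_done())"
```

```text
the job is handed in; nothing more can be done
None
```

The larger cover is tucked under the bin's lip and lies flat on its seat inside the rim; I released it, left the smaller cover where it was, and handed the job in at about 13.5 s.

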